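# Set the tweezers for the waiting stone

### The arm

A 6-joint arm with a two-finger parallel gripper is mounted at the origin on the work surface. World frame = base frame: x ahead of the robot, y to its left, z up, the work surface at z = 0. Lengths are in m, angles in rad, forces in N, time in s.
With the tool pointing down it reaches from about 0.4 to 0.925 m from the base axis. Payload 3.4 kg.
Tool frame: the origin (TCP) lies at the very end of the fingers, on their centre line; the grasp point (between the pads) lies 19 mm behind it; z points along the fingers, y is the line along which they close (so a half turn about z gives the same grasp; the last joint's range is limited). The gripper opens to 85 mm and grips with 20 to 120 N. Pads are 22 mm wide; open, the fingers measure 114 mm over their backs; the gripper's body (76 mm by 85 mm) begins 54 mm behind the grasp point. The pads swing forward as they close: fully open they stand 13 mm farther back than shut.
Start: joints at [-1.258, 0.307, 1.506, -0, 1.328, -0.073], TCP at [0.217, -0.533, 0.231] pointing down, gripper open.
Joint ranges: [-3.12, 3.12], [-1.05, 2.28], [0.14, 2.33], [-1.42, 4.57], [0.1, 2.73], [-2.68, 2.68]. Speed limits (rad/s): [2.57, 2.57, 3.14, 3.14, 3.14, 3.14].

### API

Orientations are given as a 3x3 rotation matrix whose columns are the frame's x, y, z axes.
In Python, from bench import ctrl gives the robot as it stands. The module is installed in compiled form; this text tells all that it offers.
- The arm moves only by the shell command python3 -m pendant 'ROWS' [FORCE]. ROWS is JSON, one flat list of numbers, 7 for each row, row after row: the shift along the tool's x, y, z in cm, then the turn, a rotation vector about the tool's x, y, z in rad, then the finger opening in cm, from 0 to 8.54. A call has 1 to 5 rows; each row shifts and turns the commanded pose from where the row before left it, along the tool's axes as they then stand; what a row does not reach is not made up. A row lasts 1/10 s, in which the tool goes at most 50 mm and 8.59 degrees, less where a joint would pass 70% of its speed; a pose out of reach is approached as far as the arm can. A call with a gripper value outside its range is refused whole. The fingers move at their own pace and stop on an object; FORCE is the grip in N (left out, the last holds). Time passes only in rows, so rows that do not move let the fingers close. It gives the time, the measured TCP pose, the force, the opening and the grip force at its end, in the units of the state.
- ctrl.observe(): the state, without advancing time (a new reading comes with each control period).
- ctrl.camera(name): name is "scene" or "top" or "wrist"; returns (picture, depth): 400x640x3 uint8, red, green, blue; 400x640 float32, m along the optical axis (not along the pixel's ray), 0 where there is no reading.
- ctrl.calibration(name): a dict with "K" (3x3 intrinsics, pixels), "k1" (the pictures are not rectified: a ray, as slopes to the right and down, at radius r is drawn at 1 + k1 r^2 times it, then the intrinsics apply), "cam_to_world" (4x4, takes a point from camera to world coordinates); the wrist camera has in their place "tool_from_camera" (4x4, takes a point from camera to tool coordinates, whose origin is the TCP and whose axes are the flange's). Camera axes: x right, y down, z forward; pixel columns grow to the right and rows downward; lengths in m; the calibration is good to about 2 mm. A picture is of the moment at which its call begins: read the wrist's pose just before it. calibration takes no time and is no camera call.
- ctrl.sign_off(): hands the job in; it is judged then, once.
The state is a dict: "clock": time; "joints": joint angles; "joint_velocities": joint speeds; "effort": joint torques, N m; "position": TCP position; "tcp_rot": TCP orientation; "ft_force": force on the tool from outside, world axes, zero at the start; "moment": the same for the moment, N m; "finger_gap": opening from 0.0 (shut) to 1.0 (fully open); "finger_force": force on a finger pad.
Only numpy, scipy, OpenCV 4.12 (cv2) and the standard library are available. Lean on these libraries where they do the work, as an engineer would, in place of code of your own. Each camera call takes 0.05 s, during which the arm holds its last target. There are 200 camera calls.

### The job

One stage jewel is waiting on the square setting pad, another lies in the round dish. Lift the sprung tweezers out of their rest and squeeze them until the tip gap is at the gauge mark for the stone on the pad (outer pair of marks for the large stone, inner pair for the small one), and hold the tips at that gap, still, straight over that stone and a few centimetres above it without touching it, for at least three seconds. Finish while still holding them there; leave the stones and everything else on the table as they are.

Things in the scene. Friction and masses are not known exactly. Their poses are not given: they have to be found in the camera images.
- tweezers: sprung steel tweezers lying level on edge in their rest: 205 mm long, 14 mm tall, underside 45 mm above the table, about 60 g, balancing some 25 mm behind the grips. Origin on the underside at the bridge (closed end), 110 mm behind tweezers_grip and 7 mm lower. x from bridge to tips, y from right arm to left arm, z up. Squeezed across y, both arms close evenly about the middle line; let go, they spring open
- tweezers_grip (a point): midway between the tweezers' two flat ribbed finger grips, half-way up; axes as tweezers. Each grip is 24 mm long (x), 14 mm tall. Width over the outsides of the grips = 21.0 mm + 0.579 x tip gap: 49 mm open, 40.7 mm at the outer marks, 32.6 mm at the inner marks. Spring: about 6 N at first touch, 8 N at the outer marks, 11 N at the inner marks, 15 N shut
- tweezers_tips (a point): midway between the tweezers' two tips, 80 mm ahead of tweezers_grip along x and 2 mm lower; same axes
- tip_left (a point): inner face of the left tip; its distance to tip_right is the tip gap, 48 mm when left alone. A gauge bar across the top of both arms, 40 mm behind the tips, has four small dark ribs: outer pair 29 mm apart, inner pair 18 mm. With the arms' inner faces under the outer pair the tip gap is 34 mm, under the inner pair 20 mm
- tip_right (a point): inner face of the right tip, as tip_left
- rest: fixed wooden rest; origin under the middle of its base plate, 200 x 84 mm (x, y), 6 mm thick; x towards the tips. Two crossbars, tops 45 mm up, carry the tweezers: at x = -94 mm (40 mm wide, lugs 10 mm high beside the bridge) and x = +73 mm (78 mm wide, 10 mm thick). Between them, round the grips at about x = +20 mm, it is free down to the plate; the tweezers lift straight up
- pad: the setting pad: a flat square pad of light wood, 100 x 100 x 6 mm, fixed; origin under its centre
- dish: a fixed round shallow white dish, 100 mm across, rim 16 mm high, inner floor 6 mm high; origin under its centre
- stone_large_center (a point): the large stage jewel, a round green-glass stone 30 mm across and 10 mm tall, lying flat (it stands 16 mm above the table with what it lies on); point at its centre, half-way up
- stone_small_center (a point): the small stage jewel, a round green-glass stone 16 mm across and 10 mm tall, lying flat (it stands 16 mm above the table with what it lies on); point at its centre, half-way up
- stone_large: the large stone; origin under its centre
- stone_small: the small stone; origin under its centre
- jar: bystander: a squat white jar with black lid, 48 mm across, 45 mm tall; origin at its underside
- compact: bystander: a round black powder compact, 66 mm across, 16 mm tall; origin at its underside
- brush: bystander: a wooden brush lying flat; origin at its underside
- tape: bystander: a roll of paper tape lying flat, 90 mm across, 24 mm tall; origin at its underside
- bottle: bystander: a clear bottle, 60 mm across, 170 mm tall; origin at its underside
Not all that is in view belongs to the job. Of the things shaped like the pad, the wood one is meant.

How it is judged:
By the outcome, as a careful person would: the job done as asked, in the order asked, and still so for the second after the job is handed in, while the arm keeps its last pose, push and grip.
It also fails if it takes over 48 s, if anything falls off the work surface, if the arm or the gripper's body presses on something with over 40 N, if the wrist force passes 120 N, or if a joint passes its speed limit or range.

## Working session

There is one attempt and no reset: what is moved stays moved. The work goes in short steps, Python scripts to look and compute and a shell command to move; the robot and the scene stay as the last step left them, time stands still between calls to the robot, and variables do not carry over. Pictures are saved under pics/ and viewed, at most 10 in all, crops included, and the job is handed in when it is done.

```bash
mkdir -p pics; cat > h.py <<'E'
import numpy as np, cv2, pickle
from bench import ctrl
def snap(n,tag):
    s=ctrl.observe(); p,d=ctrl.camera(n); c=ctrl.calibration(n)
    if n=="wrist":
        T=np.eye(4);T[:3,:3]=s["tcp_rot"];T[:3,3]=s["position"];M=T@np.array(c["tool_from_camera"])
    else: M=np.array(c["cam_to_world"])
    pickle.dump((p,d,np.array(c["K"]),c["k1"],M),open(f"pics/{tag}.pkl","wb"))
    cv2.imwrite(f"pics/{tag}.png",p[:,:,::-1]); return s
def load(tag): return pickle.load(open(f"pics/{tag}.pkl","rb"))
def ray(tag,u,v):
    p,d,K,k1,M=load(tag)
    r=cv2.undistortPoints(np.array([[[u,v]]],float),K,np.array([k1,0,0,0,0.]))[0,0]
    return M[:3,3],M[:3,:3]@np.array([r[0],r[1],1]),d[int(v),int(u)]
def atz(tag,u,v,z):
    o,r,d=ray(tag,u,v); return o+r*(z-o[2])/r[2]
def atd(tag,u,v):
    o,r,d=ray(tag,u,v); return o+r*d
def crop(tag,u0,v0,w,h,s,out):
    p=load(tag)[0][v0:v0+h,u0:u0+w,::-1]; cv2.imwrite(f"pics/{out}.png",cv2.resize(p,None,fx=s,fy=s,interpolation=cv2.INTER_CUBIC))
E
python3 -c "
from h import *
s=snap('top','top1');snap('scene','sc1');print(s)"
```

```text
{'clock': 0.0, 'joints': array([-1.25747664e+00,  3.07550237e-01,  1.50767530e+00, -1.97128730e-05,
        1.32838034e+00, -7.35001406e-02]), 'joint_velocities': array([-0.00084375, -0.00082563, -0.00036262, -0.00102057,  0.00130446,
        0.00030232]), 'effort': array([-3.50970804e-03, -4.57559001e+01, -2.51915377e+01, -4.78489728e-04,
        1.34269358e-02,  1.40270618e-05]), 'position': array([ 0.2166722 , -0.53186556,  0.23039335]), 'tcp_rot': array([[ 9.26111693e-01,  3.77248889e-01, -6.38715245e-04],
       [ 3.77249407e-01, -9.26109734e-01,  1.90930620e-03],
       [ 1.28763238e-04, -2.00918575e-03, -9.99997973e-01]]), 'ft_force': array([ 0.12897035,  0.97449648, -0.01553362]), 'moment': array([ 0.05254918, -0.04978511,  0.04461105]), 'finger_force': 0.0, 'finger_gap': 1.0040591154067406}
```

View pics/top1.png

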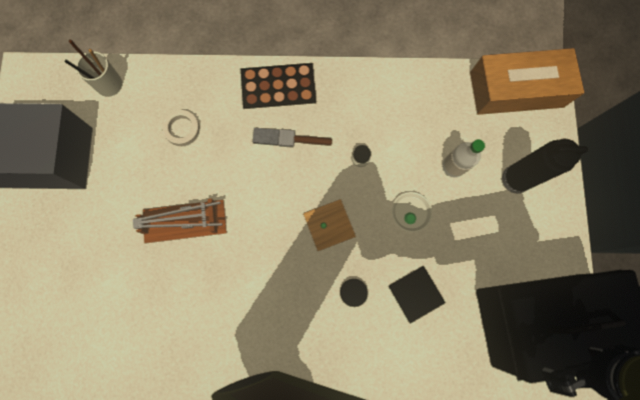

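The tweezers lie in the rest at about (180,217), bridge at (138,223) and tips at (225,205). The wood pad is at (330,225) with a stone at (323,226). The dish is at (411,211) with a stone at (410,218), which looks bigger. I'll zoom in to check.

```bash
python3 -c "
from h import *
a=load('top1')[0]
A=cv2.resize(a[190:250,125:235,::-1],None,fx=7,fy=7,interpolation=cv2.INTER_CUBIC)
B=cv2.resize(a[180:255,300:440,::-1],None,fx=5,fy=2.0,interpolation=cv2.INTER_CUBIC)
B=cv2.resize(a[200:250,300:440,::-1],None,fx=3.4,fy=3.4,interpolation=cv2.INTER_CUBIC)
C=np.zeros((420+170,770,3),np.uint8);C[:420]=A;C[420:420+B.shape[0],:B.shape[1]]=B
cv2.imwrite('pics/c1.png',C)
for u,v in [(138,223),(323,226),(410,218),(225,205),(330,225)]: print(u,v,atd('top1',u,v))
"
```

```text
138 223 [0.48801107 0.32969972 0.05897794]
323 226 [ 0.49305525 -0.09920598  0.01717587]
410 218 [ 0.51561514 -0.30939803  0.01601436]
225 205 [0.54390028 0.1410102  0.00223889]
330 225 [ 0.49761005 -0.11677467  0.0043571 ]
```

View pics/c1.png

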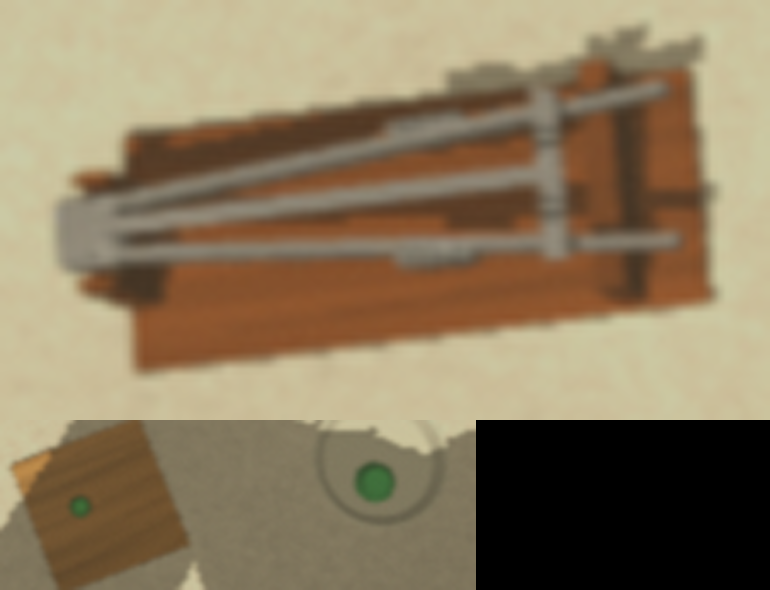

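The pad holds the small stone, about 7 px across, so I use the inner marks: grip width 32.6 mm and gap 20 mm. Next I work out the tweezers' pose.

```bash
cat >> h.py <<'E'
def rows(target,yaw):
    "tool-frame shift (cm) and turn about tool z to reach target with tool down; tool y at angle yaw (mod pi)"
    s=ctrl.observe();R=s["tcp_rot"];p=s["position"]
    y0=np.arctan2(R[1,1],R[0,1]); d=(yaw-y0+np.pi/2)%np.pi-np.pi/2
    print("p",p.round(4),"tool shift cm",(R.T@(np.array(target)-p)*100).round(2),"tool rz",-d, "j6",s["joints"][5].round(3),"tilt",R[:2,2].round(4))
E
python3 -c "
from h import *
def P(u,v): return atz('top1',125+u/7,190+v/7,.059)
gl,gr=P(425,123),P(437,257);tl,tr=P(665,88),P(678,240);b=P(57,235)
g=(gl+gr)/2;t=(tl+tr)/2;print(gl,gr,tl,tr,b,g,t)
a=t-b;a/=np.linalg.norm(a);print('axis',a,np.linalg.norm(t-b), (g-b)@a)
yaw=np.arctan2(a[0],-a[1]);print(yaw)
print(atz('top1',300+80/3.4,200+507/3.4,.016))
c=b+110e-3*a; print('grip',c)
rows([c[0],c[1],.2],yaw)"
```

```text
[0.5257505  0.22202932 0.059     ] [0.48096335 0.21514803 0.059     ] [0.53871877 0.14298538 0.059     ] [0.48771823 0.13613019 0.059     ] [0.48652024 0.34077287 0.059     ] [0.50335692 0.21858867 0.059     ] [0.5132185  0.13955779 0.059     ]
axis [ 0.13153239 -0.99131187  0.        ] 0.20297858964232066 0.12333721421180588
0.13191463931828695
[ 0.20996541 -0.10192413  0.016     ]
grip [0.50098881 0.23172857 0.059     ]
p [ 0.2167 -0.5319  0.2305] tool shift cm [ 55.14 -59.99   3.16] tool rz -1.3159329605423418 j6 -0.073 tilt [-0.0006  0.0018]
```

```bash
python3 -m pendant '[3.87,-2,0,0,0,0,8.5, 3.87,-2,0,0,0,0,8.5, 3.87,-2,0,0,0,0,8.5, 3.87,-2,0,0,0,0,8.5, 3.87,-2,0,0,0,0,8.5]' 20 | tail -c 300
python3 -m pendant '[3.87,-2,0,0,0,0,8.5, 3.87,-2,0,0,0,0,8.5, 3.87,-2,0,0,0,0,8.5, 3.87,-2,0,0,0,0,8.5, 3.87,-2,0,0,0,0,8.5]' | tail -c 300
python3 -m pendant '[1.58,-3.87,0,0,0,0,8.5, 1.58,-3.87,0,0,0,0,8.5, 1.58,-3.87,0,0,0,0,8.5, 1.58,-3.87,0,0,0,0,8.5, 1.58,-3.87,0,0,0,0,8.5]' | tail -c 300
python3 -m pendant '[1.58,-3.87,0,0,0,0,8.5, 1.58,-3.87,0,0,0,0,8.5, 1.58,-3.87,0,0,0,0,8.5, 1.58,-3.87,0,0,0,0,8.5, 1.58,-3.87,0,0,0,0,8.5]' | tail -c 300
python3 -m pendant '[0,0,0,0,0,-0.146,8.5, 0,0,0,0,0,-0.146,8.5, 0,0,0,0,0,-0.146,8.5, 0,0,0,0,0,-0.146,8.5, 0,0,0,0,0,-0.146,8.5]' | tail -c 300
python3 -m pendant '[0,0,0,0,0,-0.146,8.5, 0,0,0,0,0,-0.146,8.5, 0,0,0,0,0,-0.146,8.5, 0,0,0,0,0,-0.146,8.5, 0,0,0,0,0,0,8.5]' | tail -c 300
python3 -c "
from h import *
rows([.503,.2185,.2],.1319);s=snap('wrist','w1');print(s['clock'],s['position'])"
```

```text
clock: 0.6
position: [0.359, -0.3653, 0.2309]
tcp_rot: [[0.926, 0.377, -0.0], [0.377, -0.926, 0.001], [-0.0, -0.001, -1.0]]
ft_force: [-0.8, -0.4, -1.2]
finger_gap: 0.996
finger_force: 0.0
clock: 1.1
position: [0.5005, -0.1996, 0.231]
tcp_rot: [[0.926, 0.377, -0.001], [0.377, -0.926, 0.0], [-0.0, -0.0, -1.0]]
ft_force: [-0.5, -0.9, 0.2]
finger_gap: 0.995
finger_force: 0.0
clock: 1.6
position: [0.4994, 0.0094, 0.231]
tcp_rot: [[0.926, 0.377, -0.001], [0.377, -0.926, 0.0], [-0.001, -0.0, -1.0]]
ft_force: [0.8, -0.2, -0.2]
finger_gap: 0.995
finger_force: 0.0
clock: 2.1
position: [0.4996, 0.2183, 0.2309]
tcp_rot: [[0.926, 0.377, -0.001], [0.377, -0.926, -0.0], [-0.001, 0.0, -1.0]]
ft_force: [0.8, -0.3, -0.8]
finger_gap: 1.002
finger_force: 0.0
clock: 2.6
position: [0.4997, 0.2167, 0.2308]
tcp_rot: [[0.433, 0.901, -0.001], [0.901, -0.433, -0.0], [-0.001, -0.001, -1.0]]
ft_force: [-0.2, 0.6, -0.9]
finger_gap: 0.995
finger_force: 0.0
clock: 3.1
position: [0.4998, 0.2166, 0.2308]
tcp_rot: [[-0.13, 0.992, -0.001], [0.992, 0.13, -0.0], [-0.0, -0.001, -1.0]]
ft_force: [-0.1, 0.3, -0.1]
finger_gap: 0.993
finger_force: 0.0
p [0.4998 0.2166 0.2308] tool shift cm [0.15 0.34 3.08] tool rz -0.0015495605417650271 j6 0.201 tilt [-0.001  -0.0003]
3.1 [0.49984932 0.21655121 0.23084851]
```

View pics/w1.png

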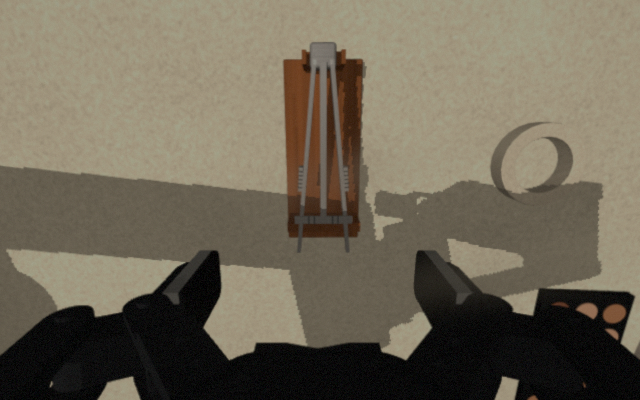

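The wrist view shows the tweezers upright in the image: bridge top (323,42), grips (302,180) and (345,180), tips (299,250) and (347.5,250).

```bash
python3 -c "
from h import *
P=lambda u,v,z=.059: atz('w1',u,v,z)
b=P(323,42);g=(P(301,180)+P(346,180))/2;t=(P(299,250,.056)+P(348,250,.056))/2
gb=(P(318,220)+P(330,220))/2
a=t-b;a[2]=0;print(b,g,t,np.linalg.norm(a),np.arctan2(a[0],-a[1]),atd('w1',323,52))
print(t-.08*a/np.linalg.norm(a), np.linalg.norm(P(299,250,.056)-P(348,250,.056)))
rows([g[0],g[1],.031],np.arctan2(a[0],-a[1]))"
```

```text
[0.48646782 0.34291032 0.059     ] [0.50345796 0.22052119 0.059     ] [0.51361656 0.14564193 0.056     ] 0.1991277724953512 0.1367642151027398 [0.48753827 0.3350859  0.05815675]
[0.5027095  0.22489492 0.056     ] 0.05162768820366522
p [0.4999 0.2166 0.2309] tool shift cm [ 0.35  0.42 19.99] tool rz -0.009815536649318224 j6 0.204 tilt [-0.0009 -0.0003]
```

```bash
python3 -m pendant '[0.4,0.38,4,0,0,-0.007,8.5, 0,0,4,0,0,0,8.5, 0,0,4,0,0,0,8.5, 0,0,3,0,0,0,8.5, 0,0,2,0,0,0,8.5]' | tail -c 300
python3 -m pendant '[0,0,1.6,0,0,0,8.5, 0,0,1.6,0,0,0,8.5, 0,0,0,0,0,0,6.5, 0,0,0,0,0,0,5.6, 0,0,0,0,0,0,5.6]' | tail -c 300
python3 -c "
from h import *
s=snap('wrist','w2');print(s['clock'],s['position'],s['finger_gap'])"
```

```text
clock: 3.65
position: [0.5018, 0.2206, 0.0587]
tcp_rot: [[-0.133, 0.991, -0.004], [0.991, 0.133, -0.001], [-0.001, -0.004, -1.0]]
ft_force: [0.1, -0.5, -0.1]
finger_gap: 0.998
finger_force: 0.0
clock: 4.15
position: [0.5041, 0.2214, 0.0301]
tcp_rot: [[-0.136, 0.991, 0.001], [0.991, 0.136, 0.001], [0.0, 0.001, -1.0]]
ft_force: [-0.7, 0.0, 0.4]
finger_gap: 0.659
finger_force: 0.0
4.15 [0.50414663 0.22141739 0.03012323] 0.6590752234724849
```

View pics/w2.png

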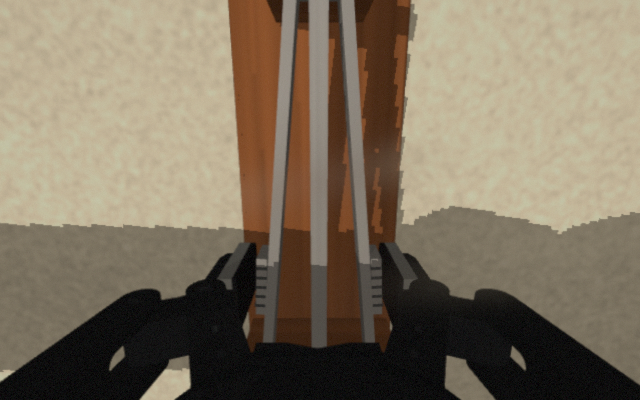

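The pads sit evenly either side of the ribbed grips, with rib edges at columns 257 and 382 and pads at 254 and 385. I'll close lightly, then lift.

```bash
python3 -m pendant '[0,0,0,0,0,0,5.0, 0,0,0,0,0,0,4.5, 0,0,0,0,0,0,4.2, 0,0,0,0,0,0,4.2, 0,0,0,0,0,0,4.2]' 20 | tail -c 300
python3 -m pendant '[0,0,-0.5,0,0,0,4.2, 0,0,-1,0,0,0,4.2, 0,0,-1.5,0,0,0,4.2, 0,0,-1.5,0,0,0,4.2, 0,0,-1.5,0,0,0,4.2]' 20 | tail -c 300
python3 -c "
from h import *
s=snap('wrist','w3');snap('scene','sc3');print(s['clock'],s['position'],s['finger_gap'])"
```

```text
clock: 4.7
position: [0.505, 0.2213, 0.0311]
tcp_rot: [[-0.137, 0.991, 0.004], [0.991, 0.137, 0.001], [0.0, 0.004, -1.0]]
ft_force: [-0.6, -1.7, 7.4]
finger_gap: 0.492
finger_force: 9.3
clock: 5.2
position: [0.5033, 0.2212, 0.0905]
tcp_rot: [[-0.136, 0.991, 0.0], [0.991, 0.136, 0.0], [0.0, 0.0, -1.0]]
ft_force: [-0.4, -0.3, -1.0]
finger_gap: 0.494
finger_force: 7.5
5.2 [0.50326506 0.22118272 0.09045823] 0.4940748871015528
```

View pics/sc3.png

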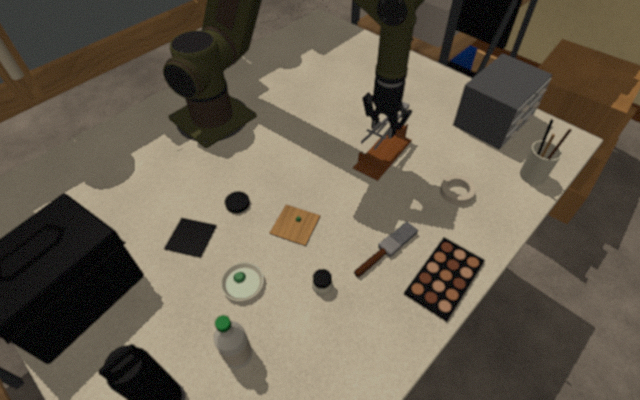

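The scene view shows the tweezers lifted clear of the rest at (385,125), with the stones undisturbed. I'll carry them over to the pad and squeeze.

```bash
python3 -m pendant '[-2,-0.5,-0.5,0,0,0,4.2, -3.5,-0.8,-0.5,0,0,0,4.2, -4,-0.9,0,0,0,0,4.2, -4,-0.9,0,0,0,0,4.2, -4,-0.9,0,0,0,0,4.2]' | tail -c 300
python3 -m pendant '[-3.5,-0.8,0,0,0,0,4.2, -2.6,-0.6,0,0,0,0,4.0, 0,0,0,0,0,0,3.6, 0,0,0,0,0,0,3.26, 0,0,0,0,0,0,3.26]' | tail -c 300
python3 -m pendant '[0,0,0,0,0,0,3.26, 0,0,0,0,0,0,3.26, 0,0,0,0,0,0,3.26]' | tail -c 300
python3 -c "
from h import *
s=snap('wrist','w4');snap('top','top4');snap('scene','sc4')
a=[cv2.resize(load('top4')[0][180:255,290:390,::-1],None,fx=4,fy=4,interpolation=cv2.INTER_CUBIC),cv2.resize(load('sc4')[0][150:270,240:400,::-1],None,fx=2.5,fy=2.5,interpolation=cv2.INTER_CUBIC)]
cv2.imwrite('pics/c4.png',np.hstack([a[0],a[1]]))
"
```

```text
clock: 5.8
position: [0.487, 0.0411, 0.099]
tcp_rot: [[-0.137, 0.991, -0.0], [0.991, 0.137, -0.0], [0.0, -0.0, -1.0]]
ft_force: [0.4, -0.1, -0.9]
finger_gap: 0.492
finger_force: 7.5
clock: 6.3
position: [0.482, -0.0192, 0.0991]
tcp_rot: [[-0.137, 0.991, -0.0], [0.991, 0.137, 0.001], [0.001, -0.0, -1.0]]
ft_force: [0.6, 0.8, -0.7]
finger_gap: 0.385
finger_force: 11.8
clock: 6.6
position: [0.4822, -0.0193, 0.0993]
tcp_rot: [[-0.138, 0.99, -0.0], [0.99, 0.138, 0.0], [0.0, -0.0, -1.0]]
ft_force: [0.3, 0.5, -0.3]
finger_gap: 0.385
finger_force: 11.8
```

View pics/c4.png

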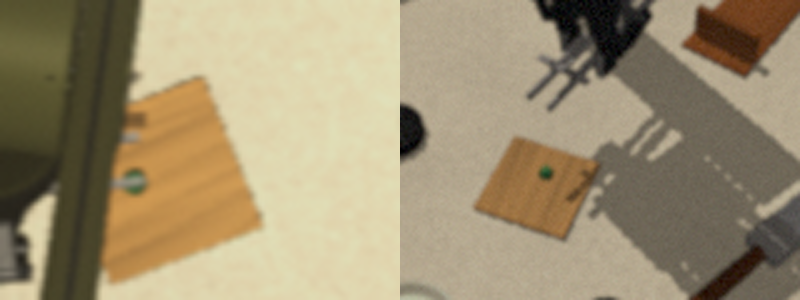

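View pics/w4.png

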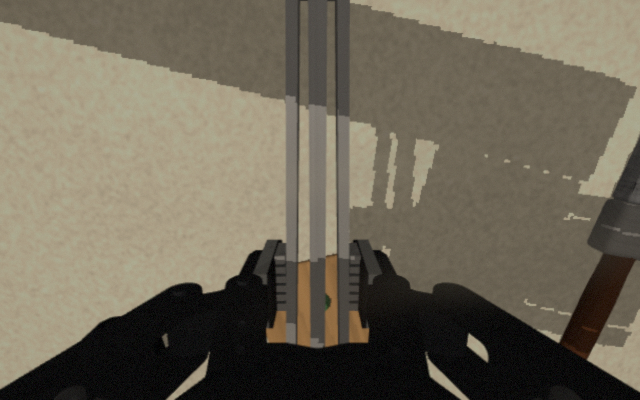

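The top crop shows the tip ends at about (138,133) and (143,183), with the stone at (133,181), so the tips are near the stone. In the scene crop the tips are at (532,95) and (551,106). I'll triangulate from both.

```bash
python3 -c "
from h import *
T=[(290+138/4,180+133/4),(290+144/4,180+183/4)];S=[(240+132/2.5,188),(240+151/2.5,192.4)]
def tri(a,b):
    o1,r1,_=ray('top4',*a);o2,r2,_=ray('sc4',*b)
    x=np.linalg.lstsq(np.c_[r1,-r2],o2-o1,rcond=None)[0];p,q=o1+x[0]*r1,o2+x[1]*r2;return (p+q)/2,np.linalg.norm(p-q)
for a,b in [(0,0),(1,1),(0,1),(1,0)]: print(a,b,tri(T[a],S[b]))
for t in T: print(atz('top4',*t,.122),atd('top4',*t))
print('scene plane',[atz('sc4',*s,.12) for s in S])
print('stone top',atz('top4',290+133/4,180+181/4,.016),atz('top1',323.5,225.6,.016),'scene',atz('sc4',240+146/2.5,150+173/2.5,.014))
# green centroid
for n in('top1','top4','sc4'):
    a=load(n)[0].astype(int);m=(a[:,:,1]-a[:,:,0]>20)&(a[:,:,1]-a[:,:,2]>5)
    k,l,st,c=cv2.connectedComponentsWithStats(m.astype(np.uint8))
    print(n,[(st[i,4],c[i].round(1),atz(n,*c[i],.014).round(4)) for i in range(1,k) if st[i,4]>8])
"
```

```text
0 0 (array([ 0.50021189, -0.10160811,  0.13582431]), np.float64(0.01109383336408567))
1 1 (array([ 0.48920702, -0.0928796 ,  0.09906636]), np.float64(0.023956640652768445))
0 1 (array([ 0.5077295 , -0.09614621,  0.11918001]), np.float64(0.004398968740708781))
1 0 (array([ 0.48166627, -0.09837675,  0.11572875]), np.float64(0.007713365528897243))
[ 0.50590039 -0.09776665  0.122     ] [ 0.50593545 -0.09777606  0.1217989 ]
[ 0.47842436 -0.1011447   0.122     ] [ 0.47876499 -0.10126165  0.1196717 ]
scene plane [array([ 0.48668839, -0.09754854,  0.12      ]), array([ 0.50946961, -0.0947623 ,  0.12      ])]
stone top [ 0.49505453 -0.09984933  0.016     ] [ 0.49421348 -0.10045486  0.016     ] scene [ 0.50186333 -0.10158046  0.014     ]
top1 [(np.int32(129), array([477.8, 145.3]), array([ 0.7028, -0.4862,  0.014 ])), (np.int32(92), array([409.8, 218.1]), array([ 0.5157, -0.3095,  0.014 ])), (np.int32(18), array([323.3, 225.1]), array([ 0.4957, -0.1   ,  0.014 ]))]
top4 [(np.int32(133), array([477.8, 145.4]), array([ 0.7026, -0.4861,  0.014 ])), (np.int32(85), array([409.8, 218.2]), array([ 0.5155, -0.3094,  0.014 ]))]
sc4 [(np.int32(86), array([238.9, 276.6]), array([ 0.5197, -0.3107,  0.014 ])), (np.int32(197), array([222.4, 323. ]), array([ 0.5808, -0.4066,  0.014 ]))]
```

```bash
python3 -m pendant '[-0.1,0.33,1,0,0,0,3.26, 0,0,1.5,0,0,0,3.26, 0,0,1.5,0,0,0,3.26, 0,0,1.5,0,0,0,3.26, 0,0,0.7,0,0,0,3.26]' | tail -c 300
python3 -m pendant '[0,0,0,0,0,0,3.26, 0,0,0,0,0,0,3.26, 0,0,0,0,0,0,3.26]' | tail -c 300
python3 -c "
from h import *
s=snap('wrist','w5');snap('top','top5');snap('scene','sc5');print(s['finger_gap'],s['finger_force'])
a=[cv2.resize(load('top5')[0][195:255,300:350,::-1],None,fx=8,fy=8,interpolation=cv2.INTER_CUBIC),cv2.resize(load('sc5')[0][180:240,270:320,::-1],None,fx=8,fy=8,interpolation=cv2.INTER_CUBIC)]
cv2.imwrite('pics/c5.png',np.hstack([a[0],a[1]]))
b=[cv2.resize(load(n)[0][235:345,220:420,::-1],None,fx=3.5,fy=2.5,interpolation=cv2.INTER_CUBIC) for n in('w2','w5')]
cv2.imwrite('pics/c5b.png',np.vstack(b))
"
```

```text
clock: 7.25
position: [0.4848, -0.0205, 0.0356]
tcp_rot: [[-0.136, 0.991, -0.002], [0.991, 0.136, 0.0], [0.001, -0.002, -1.0]]
ft_force: [0.0, 0.1, -0.2]
finger_gap: 0.388
finger_force: 11.8
clock: 7.55
position: [0.4862, -0.0207, 0.0378]
tcp_rot: [[-0.137, 0.991, 0.001], [0.991, 0.137, -0.0], [-0.0, 0.001, -1.0]]
ft_force: [1.3, -0.8, -0.0]
finger_gap: 0.384
finger_force: 11.8
0.38419292275885225 11.820771843194962
```

View pics/c5.png

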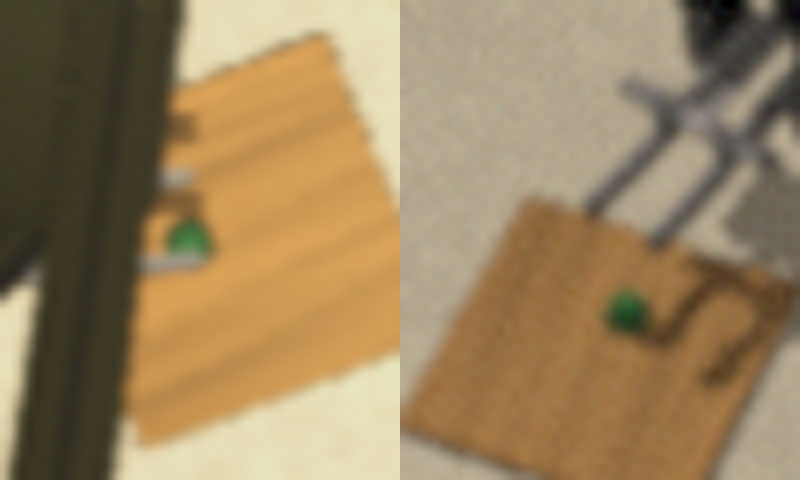

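View pics/c5b.png

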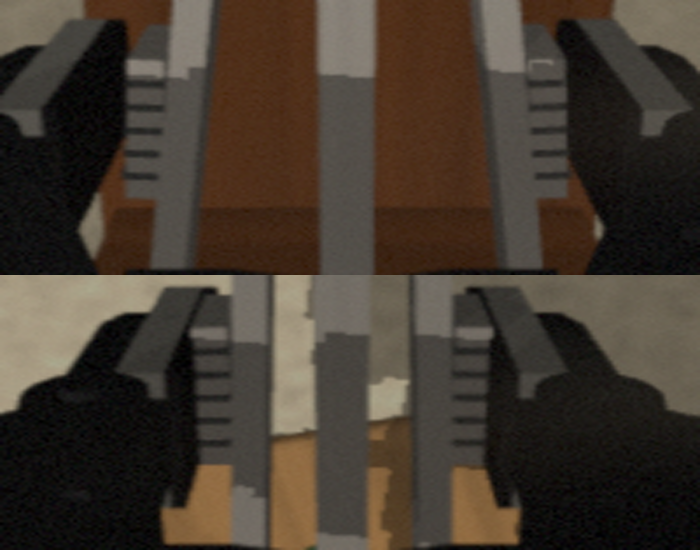

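The crops show the tips on either side of the stone: top crop tips (190,178) and (207,264), stone (190,240). In the wrist crop the grips span 125–568 open and 195–487 now. I'll turn these into lengths using depth.

```bash
python3 -c "
from h import *
def W(n,row,l,r,off):
    v=235+(row-off)/2.5; z=[]
    _,d,K,k1,M=load(n)
    for u in (l,r):
        uu=220+u/3.5; s=1 if u==l else -1
        dd=[d[int(v)+j,int(uu)+s*i] for j in(-1,0,1) for i in (3,4,5)]; z.append(np.median(dd))
    zz=np.mean(z); pts=cv2.undistortPoints(np.array([[[220+l/3.5,v]],[[220+r/3.5,v]]],float),K,np.array([k1,0,0,0,0.]))[:,0]
    print(n,np.round(z,4),'width',np.linalg.norm(pts[1]-pts[0])*zz*1000)
W('w2',130,125,568,0);W('w5',405,195,487,275);W('w5',430,196,487,275)
W('w2',130,318,375,0);W('w5',405,316,369,275)
T=[(300+190/8,195+178/8),(300+205/8,195+264/8)];S=[(270+192/8,180+210/8),(270+257/8,180+240/8)]
print([atd('top5',u-1,v) for u,v in T])
p=[atz('top5',*t,.062) for t in T];q=[atz('sc5',*t,.062) for t in S]
print('top',p,np.mean(p,0),np.linalg.norm(p[0]-p[1]));print('scene',q,np.mean(q,0),np.linalg.norm(q[0]-q[1]))
print('stone',atz('top5',300+190/8,195+240/8,.014),atz('sc5',270+228/8,180+313/8,.012))
"
```

```text
w2 [0.1264 0.1264] width 49.31329381836604
w5 [0.1292 0.1288] width 33.188446138995936
w5 [0.13   0.1305] width 33.38632384674023
w2 [0.1238 0.1238] width 6.219566325983553
w5 [0.126  0.1262] width 5.88950523412424
[array([ 0.50767878, -0.09676635,  0.05742103]), array([ 0.48269972, -0.10126964,  0.05659567])]
top [array([ 0.50695431, -0.09888162,  0.062     ]), array([ 0.48196808, -0.10331551,  0.062     ])] [ 0.4944612  -0.10109857  0.062     ] 0.025376585802913302
scene [array([ 0.49286538, -0.10441595,  0.062     ]), array([ 0.51568644, -0.09889562,  0.062     ])] [ 0.50427591 -0.10165579  0.062     ] 0.023479232669868844
stone [ 0.49597381 -0.10113969  0.014     ] [ 0.50074804 -0.10027964  0.012     ]
```

```bash
python3 -m pendant '[0,0.1,0,0,0,0,3.24, 0,0,0,0,0,0,3.24, 0,0,0,0,0,0,3.24, 0,0,0,0,0,0,3.24, 0,0,0,0,0,0,3.24]' | tail -c 300
Z='x'
python3 -m pendant '[0,0,0,0,0,0,3.24, 0,0,0,0,0,0,3.24, 0,0,0,0,0,0,3.24, 0,0,0,0,0,0,3.24, 0,0,0,0,0,0,3.24]' >/dev/null
python3 -m pendant '[0,0,0,0,0,0,3.24, 0,0,0,0,0,0,3.24, 0,0,0,0,0,0,3.24, 0,0,0,0,0,0,3.24, 0,0,0,0,0,0,3.24]' >/dev/null
python3 -m pendant '[0,0,0,0,0,0,3.24, 0,0,0,0,0,0,3.24, 0,0,0,0,0,0,3.24, 0,0,0,0,0,0,3.24, 0,0,0,0,0,0,3.24]' >/dev/null
python3 -m pendant '[0,0,0,0,0,0,3.24, 0,0,0,0,0,0,3.24, 0,0,0,0,0,0,3.24, 0,0,0,0,0,0,3.24, 0,0,0,0,0,0,3.24]' >/dev/null
python3 -m pendant '[0,0,0,0,0,0,3.24, 0,0,0,0,0,0,3.24, 0,0,0,0,0,0,3.24, 0,0,0,0,0,0,3.24, 0,0,0,0,0,0,3.24]' >/dev/null
python3 -m pendant '[0,0,0,0,0,0,3.24, 0,0,0,0,0,0,3.24, 0,0,0,0,0,0,3.24, 0,0,0,0,0,0,3.24, 0,0,0,0,0,0,3.24]' >/dev/null
python3 -m pendant '[0,0,0,0,0,0,3.24, 0,0,0,0,0,0,3.24, 0,0,0,0,0,0,3.24, 0,0,0,0,0,0,3.24, 0,0,0,0,0,0,3.24]' >/dev/null
python3 -m pendant '[0,0,0,0,0,0,3.24, 0,0,0,0,0,0,3.24, 0,0,0,0,0,0,3.24, 0,0,0,0,0,0,3.24, 0,0,0,0,0,0,3.24]' | tail -c 300
python3 -c "
from h import *
snap('top','top6');snap('scene','sc6')
a=[cv2.resize(load('top6')[0][195:255,300:350,::-1],None,fx=8,fy=8,interpolation=cv2.INTER_CUBIC),cv2.resize(load('sc6')[0][180:240,270:320,::-1],None,fx=8,fy=8,interpolation=cv2.INTER_CUBIC)]
cv2.imwrite('pics/c6.png',np.hstack([a[0],a[1]]))
print(abs(load('top6')[0].astype(int)-load('top5')[0]).mean())"
```

```text
clock: 8.2
position: [0.4865, -0.0204, 0.0373]
tcp_rot: [[-0.137, 0.991, -0.0], [0.991, 0.137, 0.0], [0.0, -0.0, -1.0]]
ft_force: [0.2, 0.4, -1.1]
finger_gap: 0.383
finger_force: 11.9
clock: 12.2
position: [0.4866, -0.0204, 0.0373]
tcp_rot: [[-0.137, 0.991, -0.0], [0.991, 0.137, -0.0], [-0.0, -0.0, -1.0]]
ft_force: [-0.8, -0.1, 0.2]
finger_gap: 0.38
finger_force: 11.9
0.9530533854166666
```

View pics/c6.png

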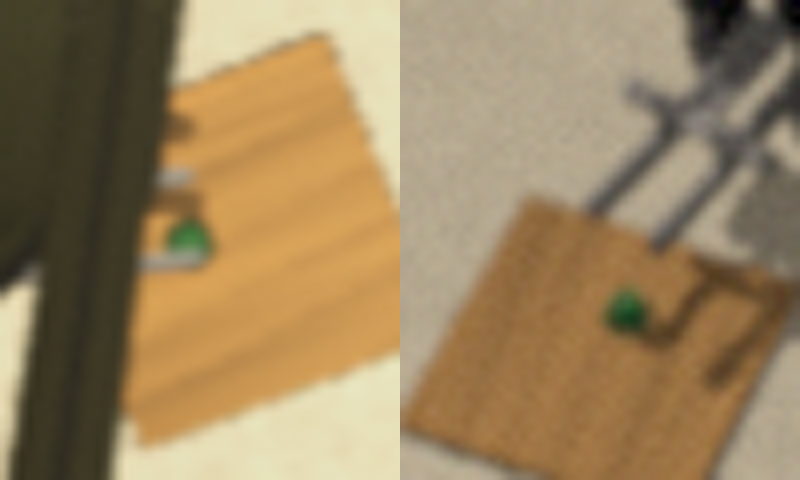

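The last crop shows both tips steady, straddling the stone in the top view, with clear height over it in the scene view. They have held still for over 4 s, so I'm handing in.

```bash
python3 -c "
from bench import ctrl
print(ctrl.sign_off())"
```

```text
the job is handed in; nothing more can be done
None
```

I handed the job in with the tweezers held still for over 4 s about 3 cm above the small stone on the pad, centred to within about 2 mm, with a tip gap of about 20 mm (inner marks; inferred from grip width, as the gauge marks were not in view).

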